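# Refit the oiler's filler plug without cross-threading

### The job

Close the oiler again: lift the clear dust dome off its filler neck and stand it upright on the floor of the beech tool tray, then set the blue-knobbed filler plug in the neck, turn it backward (anticlockwise) until the thread start drops in, and screw it forward (clockwise) until its flange is fully home on the neck's rim. Leave the other things on the bench where they are.

Things in the scene. Friction and masses are not known exactly. Their poses are not given: they have to be found in the camera images.
- oiler: fixed grey air-line oiler, body 96 x 112 x 45 mm on a 110 x 122 mm foot, with a round aluminium filler neck standing up from it (outside 60 mm, bore 46 mm, rim 90 mm above the bench) and hose stubs on its +y and -y sides (out to 80 mm from its centre). Origin: centre of its underside; z up. The neck's axis is at x = 0, y = +15 mm.
- neck_rim (a point): centre of the filler neck's mouth, at rim height (90 mm above the bench). Once the plug's lugs have dropped into the thread, turning it clockwise by 2.0 to 2.2 rad (a hard stop follows about 0.25 rad later) brings it down the last 5.5 mm onto the rim. It turns easily throughout; press it down lightly (3 to 8 N) while turning.
- thread_land (a point): on the neck's axis 4 mm below the rim: the flat top of a right-hand two-start thread insert (hole 31 mm, angle hidden, differs each time), broken by two gaps half a turn apart. Turned backward (anticlockwise from above), the lugs slide on it up to 3 rad to the gaps, meet a stop at each gap's far edge and drop 10.5 mm. Turned clockwise on the land they jam on the stops' other sides.
- plug: loose filler plug, 76 mm high, 0.15 to 0.3 kg, standing on its nose on the bench. Origin: centre of the nose's underside, z up its axis. Nose tapers from 22 mm diameter to 28 mm at 8 mm up; stem 28 mm diameter up to 40 mm; lugs (thread starts) at +x and -x, 20 to 25 mm up, out to 21.5 mm radius; steel flange 56 mm diameter at 40 to 44 mm; blue knob above it.
- plug_knob (a point): on the plug's axis, 66 mm above its origin: good height to grip the round blue ribbed knob, 44 mm diameter, 44 to 76 mm above the plug's origin, at any angle, fingertips clear of the flange
- plug_flange (a point): centre of the underside of the plug's flange, 40 mm above its origin. Its height over neck_rim is about +16 mm while the lugs ride on the land (+20 mm if a lug stands on a stop), +5.5 mm when the thread start has dropped in, and 0 when the plug is home.
- dome: loose clear dust dome, 69 mm diameter, 29 mm high with a black knob (15 mm diameter, from 29 to 42 mm height) on top; at the start it stands on the neck's rim. Origin: centre of its underside. Lift it by the knob with the fingertips. 0.04 to 0.09 kg.
- tray: fixed shallow beech tool tray, 120 (x) x 252 (y) mm, floor 3 mm thick, walls 5 mm thick and 15 mm high. Origin: centre of its underside. The oil-cup block lies across its -y end; the rest (y from -50 to +115 mm) is free.
- controller: fixed blue controller box at the back, 85 mm high, reaching from -130 to +150 mm along its x (knobs stand out to -150 mm) and +-148 mm along its y from its origin (centre of its underside); it stands close to some of the grasps
- oil_cups: bystander: black oil-cup block with four coloured wells, 26 x 88 x 16 mm (its long side along its y), lying in the tray's -y end
- blower: bystander: black rubber dust blower, 50 mm diameter, 98 mm tall, standing on the bench; origin under its centre
- pot: bystander: round cream parts pot with dark lid, 42 mm diameter, 20 mm high; origin under its centre
- counter: bystander: small round tally counter, 43 x 52 x 20 mm; origin under its centre
- valve: bystander: black waisted pick-up valve, 26 mm diameter, 32 mm high; origin under its centre

How it is judged:
By the outcome, as a careful person would: the job done as asked, in the order asked, and still so for the second after the job is handed in, with the robot touching nothing.
It also fails if it takes over 72 s, if anything falls off the work surface, if the arm or the gripper's body presses on something with over 40 N, if the wrist force passes 120 N, or if a joint passes its speed limit or range.

### The arm

A 7-joint arm with a two-finger parallel gripper is mounted at the origin on a cart in front of the work surface, level with it; the furniture and walls round the work are solid. World frame = base frame: x ahead of the robot, y to its left, z up, the work surface at z = 0. Lengths are in m, angles in rad, forces in N, time in s.
With the tool pointing down it reaches from about 0.425 to 0.975 m from the base axis. Payload 16.7 kg.
Tool frame: the origin (TCP) lies between the finger pads; the fingertips stand 22 mm ahead of it and the grasp point (between the pads) lies 3 mm ahead of it; z points along the fingers, y is the line along which they close (so a half turn about z gives the same grasp; the last joint's range is limited). The gripper opens to 85 mm and grips with 20 to 120 N. Pads are 22 mm wide; open, the fingers measure 114 mm over their backs; the gripper's body (76 mm by 85 mm) begins 54 mm behind the grasp point. The pads swing forward as they close: fully open they stand 13 mm farther back than shut.
Start: joints at [-1.379, 0.426, 0.074, 1.606, -0.034, 1.111, -0.067], TCP at [0.226, 0.636, 0.253] pointing down, gripper open.
Joint ranges: [-2.85, 2.85], [-0.5, 2.14], [-1.23, 1.37], [0.21, 2.46], [-1.02, 4.16], [0.16, 2.05], [-2.73, 2.73]. Speed limits (rad/s): [1.89, 1.89, 2.39, 2.39, 3.01, 3.01, 3.01].

### API

Orientations are given as a unit quaternion [w, x, y, z].
In Python, from rig import bot gives the robot as it stands. The module is installed in compiled form; this text tells all that it offers.
- The arm moves only by the tool drive_tool, never from a script. Its argument "targets" is one flat list of numbers, 5 for each row, row after row: the opening, from -1 (shut) to 1 (fully open), so that 0 is half open, then the shift along the tool's x, y, z each as a share of 600 mm, from -1 to 1, then the turn about the tool's z as a share of 60 degrees, from -1 to 1. A call has 1 to 12 rows; each row is the pose to reach, as a shift and turn from the pose commanded when the call began, along the tool's axes at that moment; what a row does not reach only later rows make up. A row lasts 1/8 s, in which the tool goes at most 62.5 mm and 10.7 degrees, less where a joint would pass 70% of its speed; a pose out of reach is approached as far as the arm can. A call with a number of a shift or a turn outside -1 to 1 is refused whole. A call with a gripper value outside its range is refused whole. The fingers move at their own pace and stop on an object; the grip force is fixed at half the most. Time passes only in rows, so rows that repeat a pose let the fingers close. It gives the time, the measured TCP pose, the force, the opening and the grip force at its end, in the units of the state.
- bot.sense(): the state, without advancing time (a new reading comes with each control period).
- bot.grab_frame(name): name is "scene" or "top" or "wrist"; returns a dict with "color" (400x640x3 uint8, red, green, blue), "z_map" (400x640 float32, m along the optical axis (not along the pixel's ray), 0 where there is no reading), "fx", "fy", "cx", "cy" (pixels), "k1" (the pictures are not rectified: a ray, as slopes to the right and down, at radius r is drawn at 1 + k1 r^2 times it, then the intrinsics apply), "view" (4x4, takes a point from world to camera coordinates); the wrist camera has in their place "T_tool_cam" (4x4, takes a point from camera to tool coordinates, whose origin is the TCP and whose axes are the flange's). Camera axes: x right, y up, looking along -z (the intrinsics and any distortion apply to the point x, -y, -z); pixel columns grow to the right and rows downward; lengths in m; the calibration is good to about 2 mm. A picture is of the moment at which its call begins: read the wrist's pose just before it.
- bot.job_done(): hands the job in; it is judged then, once.
The state is a dict: "clock": time; "joint_pos": joint angles; "qvel": joint speeds; "tau": joint torques, N m; "ee_pos": TCP position; "ee_rot": TCP orientation; "wrist_force": force on the tool from outside, world axes, zero at the start; "torque": the same for the moment, N m; "opening": finger opening in m; "grip_force": force on a finger pad.
Only numpy, scipy, OpenCV 4.12 (cv2) and the standard library are available. Lean on these libraries where they do the work, as an engineer would, in place of code of your own. Each camera call takes 0.05 s, during which the arm holds its last target. There are 200 camera calls.

## Working session

There is one attempt and no reset: what is moved stays moved. The work goes in short steps, Python scripts to look and compute and a tool call to move; the robot and the scene stay as the last step left them, time stands still between calls to the robot, and variables do not carry over. Pictures are saved under pics/ and viewed, at most 10 in all, crops included, and the job is handed in when it is done.

Besides the shell and the picture viewer there is one more tool, called after "Call:" in YAML: its name, and indented under it one key for each argument. drive_tool: Moves the arm, as the interface text tells. Shift numbers are shares of 600 mm and turn numbers shares of 60 degrees, none past 1 either way. Its arguments: {"type":"object","properties":{"targets":{"type":"array"}},"required":["targets"]}

```bash
mkdir -p pics; cat > h.py <<'E'
import numpy as np, cv2
from rig import bot
from scipy.spatial.transform import Rotation as R
def tool():
    s=bot.sense(); T=np.eye(4); q=s["ee_rot"]; T[:3,:3]=R.from_quat([q[1],q[2],q[3],q[0]]).as_matrix(); T[:3,3]=s["ee_pos"]; return T
def grab(n):
    T=tool(); f=bot.grab_frame(n)
    f["c2w"]=T@np.array(f["T_tool_cam"]) if n=="wrist" else np.linalg.inv(f["view"])
    return f
def ray(f,u,v):
    xd=(np.asarray(u,float)-f["cx"])/f["fx"]; yd=(np.asarray(v,float)-f["cy"])/f["fy"]
    x,y=xd.copy(),yd.copy()
    for _ in range(20):
        s=1+f["k1"]*(x*x+y*y); x,y=xd/s,yd/s
    return np.stack([x,-y,-np.ones_like(x)],-1)
def on_plane(f,u,v,z):
    d=ray(f,u,v)@f["c2w"][:3,:3].T; o=f["c2w"][:3,3]
    return o+d*((z-o[2])/d[...,2])[...,None]
def cloud(f):
    v,u=np.mgrid[:400,:640]; d=ray(f,u,v)*f["z_map"][...,None]
    return d@f["c2w"][:3,:3].T+f["c2w"][:3,3]
def save(f,n): cv2.imwrite("pics/"+n+".png",f["color"][...,::-1])
E
python3 - <<'E'
from h import *
s=bot.sense(); print(s["clock"],s["ee_pos"],s["ee_rot"],s["opening"]); print(tool().round(3))
for n in("scene","top","wrist"):
    f=grab(n); save(f,n+"0"); print(n,f["c2w"].round(3).tolist(),f["fx"],f["k1"]); np.savez("pics/"+n+"0",**f)
a=cv2.imread("pics/scene0.png");
E
```

```text
0.0 [0.22616113 0.63557536 0.2526122 ] [-4.50367066e-05  1.70089891e-01  9.85428349e-01 -6.30121972e-04] 0.085127090970015
[[-0.942  0.335 -0.     0.226]
 [ 0.335  0.942 -0.001  0.636]
 [-0.    -0.001 -1.     0.253]
 [ 0.     0.     0.     1.   ]]
scene [[-0.786, 0.329, -0.523, 0.093], [-0.618, -0.386, 0.685, 0.357], [0.023, 0.862, 0.507, 0.535], [0.0, 0.0, 0.0, 1.0]] 404.19886274810017 -0.027841048768901682
top [[-0.018, 0.985, -0.172, 0.398], [-1.0, -0.018, -0.001, -0.233], [-0.004, 0.172, 0.985, 0.918], [0.0, 0.0, 0.0, 1.0]] 364.64344030347314 -0.0748620579185024
wrist [[0.336, -0.907, -0.255, 0.161], [0.942, 0.323, 0.092, 0.66], [-0.001, -0.271, 0.963, 0.373], [0.0, 0.0, 0.0, 1.0]] 284.06041535309026 0.00102174261522432
```

View pics/top0.png

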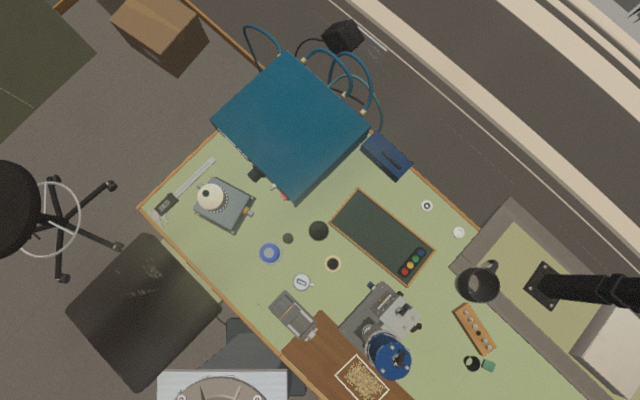

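View pics/scene0.png

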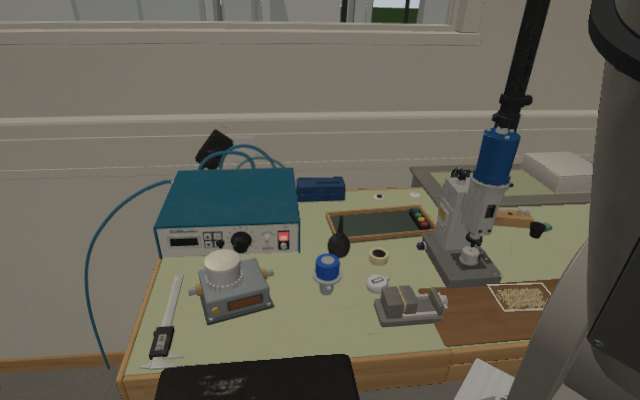

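The top view shows the oiler with the dome at (210,195), the plug's blue knob at (269,253) and the tray at (382,237). The blower is at (318,231), the valve at (288,238), the pot at (333,263) and the counter at (303,282).

```bash
python3 - <<'E'
from h import *
f=dict(np.load("pics/top0.npz")); g=dict(np.load("pics/scene0.npz"))
P=cloud(f); Q=cloud(g)
hsv=cv2.cvtColor(f["color"],cv2.COLOR_RGB2HSV); 
# table plane check
print("bench z", P[300,240],P[230,180])
for n,(u,v) in dict(dome=(210,195),plug=(269,253),tray=(382,237),blower=(318,231),valve=(288,238),pot=(333,263),counter=(303,282),boxc=(290,130)).items():
    print(n,P[v,u].round(3), f["color"][v,u])
# plug: blue knob pixels near
h,s,v=cv2.split(hsv)
m=np.zeros((400,640),bool); m[235:272,250:290]=1
m&=(h>100)&(h<130)&(s>100)
vv,uu=np.nonzero(m); print("blue px",len(vv),uu.mean(),vv.mean(),uu.min(),uu.max(),vv.min(),vv.max(), np.median(P[m][:,2]))
print("knob top", on_plane(f,uu.mean(),vv.mean(),.074))
# by cloud heights
def region(C,x0,x1,y0,y1,z0,z1):
    k=(C[...,0]>x0)&(C[...,0]<x1)&(C[...,1]>y0)&(C[...,1]<y1)&(C[...,2]>z0)&(C[...,2]<z1); p=C[k]; return p
pl=P[253,269]
for nm,C in(("top",P),("scene",Q)):
    p=region(C,pl[0]-.05,pl[0]+.05,pl[1]-.05,pl[1]+.05,.068,.09); print(nm,"plug top",len(p),p.mean(0) if len(p) else 0, (p.min(0),p.max(0)) if len(p) else 0)
    d=P[195,210]
    for z in((.123,.145),(.105,.122)):
        p=region(C,d[0]-.06,d[0]+.06,d[1]-.06,d[1]+.06,*z); print(nm,"dome",z,len(p),p.mean(0).round(4) if len(p) else 0,(p.min(0).round(3),p.max(0).round(3)) if len(p) else 0)
    # controller top
    p=region(C,.3,1,-.3,.7,.078,.095); 
    if len(p): 
        r=cv2.minAreaRect(p[:,:2].astype(np.float32)); print("box",len(p),r,cv2.boxPoints(r).round(3).tolist())
# tray brown mask
m=((h>5)&(h<22)&(s>110)&(v>60)); m2=np.zeros_like(m); m2[185:290,325:440]=m[185:290,325:440]
vv,uu=np.nonzero(m2); w=on_plane(f,uu,vv,.015)
r=cv2.minAreaRect(w[:,:2].astype(np.float32)); print("tray",len(w),r)
vis=cv2.resize(f["color"][130:300,170:450,::-1],None,fx=2.8,fy=2.8,interpolation=cv2.INTER_CUBIC); cv2.imwrite("pics/topcrop.png",vis)
E
```

```text
bench z [ 0.31990023 -0.04540629  0.00108492] [0.4953537  0.11125655 0.00113933]
dome [0.566 0.009 0.092] [197 194 171]
plug [ 0.431 -0.127  0.078] [148 155 147]
tray [ 0.469 -0.401  0.003] [73 80 70]
blower [ 0.48  -0.24   0.072] [57 56 48]
valve [ 0.468 -0.167  0.032] [84 86 74]
pot [ 0.406 -0.276  0.019] [61 61 55]
counter [ 0.362 -0.202  0.021] [162 165 157]
boxc [ 0.724 -0.177  0.086] [ 45  96 111]
blue px 110 270.7090909090909 254.25454545454545 261 277 244 261 0.07581522077252684
knob top [ 0.42828799 -0.13026614  0.074     ]
top plug top 295 [ 0.43145563 -0.12666557  0.07588498] (array([ 0.41057776, -0.14735429,  0.06889651]), array([ 0.45217698, -0.10527077,  0.08098557]))
top dome (0.123, 0.145) 41 [0.5629 0.0095 0.1312] (array([0.556, 0.003, 0.126]), array([0.57 , 0.017, 0.134]))
top dome (0.105, 0.122) 0 0 0
box 12271 ((0.7114485502243042, -0.13860389590263367), (0.3280002176761627, 0.6009456515312195), 84.76917266845703) [[0.3970000147819519, -0.2750000059604645], [0.9959999918937683, -0.32899999618530273], [1.0260000228881836, -0.003000000026077032], [0.4269999861717224, 0.052000001072883606]]
scene plug top 366 [ 0.43033913 -0.12161808  0.07621435] (array([ 0.40969898, -0.14718643,  0.06810664]), array([ 0.45460422, -0.10282325,  0.0799001 ]))
scene dome (0.123, 0.145) 61 [0.5611 0.0101 0.1313] (array([0.555, 0.001, 0.123]), array([0.569, 0.016, 0.134]))
scene dome (0.105, 0.122) 4 [0.5598 0.0093 0.1214] (array([0.559, 0.006, 0.12 ]), array([0.561, 0.011, 0.122]))
box 8148 ((0.7138621211051941, -0.13862007856369019), (0.33120933175086975, 0.5975093245506287), 84.22669219970703) [[0.4000000059604645, -0.27300000190734863], [0.9940000176429749, -0.3330000042915344], [1.027999997138977, -0.004000000189989805], [0.43299999833106995, 0.0560000017285347]]
tray 517 ((0.5177313089370728, -0.4402249753475189), (0.24914884567260742, 0.24519804120063782), 49.085655212402344)
```

View pics/topcrop.png

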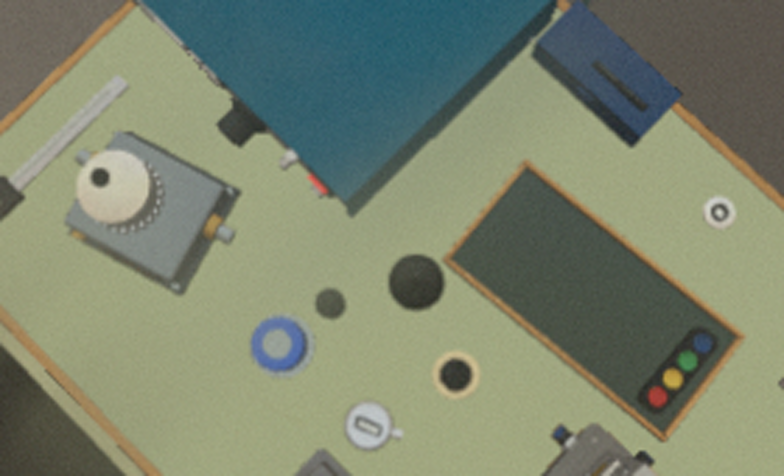

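The crop confirms it: the dome's knob is at crop (101,177), the tray corners are at (527,163), (742,337), (664,438) and (445,258), and the oil cups lie at the lower-right end. Measured: dome knob at about (0.562, 0.010), top z 0.132 (expected 0.132). Plug at about (0.431, -0.126), top z 0.076 (as given). I'm moving over the dome at the present height.

Call:
drive_tool:
  targets: [1, -0.877, -0.795, 0, 0, 1, -0.877, -0.795, 0, 0, 1, -0.877, -0.795, 0, 0, 1, -0.877, -0.795, 0, 0, 1, -0.877, -0.795, 0, 0, 1, -0.877, -0.795, 0, 0, 1, -0.877, -0.795, 0, 0, 1, -0.877, -0.795, 0, 0, 1, -0.877, -0.795, 0, 0, 1, -0.877, -0.795, 0, 0, 1, -0.877, -0.795, 0, 0, 1, -0.877, -0.795, 0, 0]

```text
clock: 1.65
ee_pos: [0.563, 0.0062, 0.2533]
ee_rot: [0.0, 0.172, 0.985, -0.001]
wrist_force: [-1.0, 1.9, 0.4]
opening: 0.0853
grip_force: 0.0
```

```bash
python3 - <<'E'
from h import *
s=bot.sense(); print(s["joint_pos"].round(2) if hasattr(s["joint_pos"],'round') else s["joint_pos"], s["wrist_force"])
print(tool().round(4)); f=grab("wrist"); save(f,"w1"); np.savez("pics/w1",**f); print(f["cx"],f["cy"])
# tray center/corners
g=dict(np.load("pics/top0.npz"))
c=np.array([[527,163],[742,337],[664,438],[445,258]])/2.8+[170,130]
w=on_plane(g,c[:,0],c[:,1],.015); print(w.round(3),w.mean(0).round(3))
E
```

```text
[-0.51  0.26  0.46  1.88 -0.13  1.03  1.23] [-1.03256967  1.86911958  0.39269248]
[[-9.408e-01  3.391e-01  2.000e-04  5.630e-01]
 [ 3.391e-01  9.408e-01 -1.200e-03  6.200e-03]
 [-6.000e-04 -1.000e-03 -1.000e+00  2.533e-01]
 [ 0.000e+00  0.000e+00  0.000e+00  1.000e+00]]
318.4960054689618 195.0417217958617
[[ 0.592 -0.345  0.015]
 [ 0.432 -0.53   0.015]
 [ 0.346 -0.455  0.015]
 [ 0.507 -0.268  0.015]] [ 0.469 -0.399  0.015]
```

View pics/w1.png

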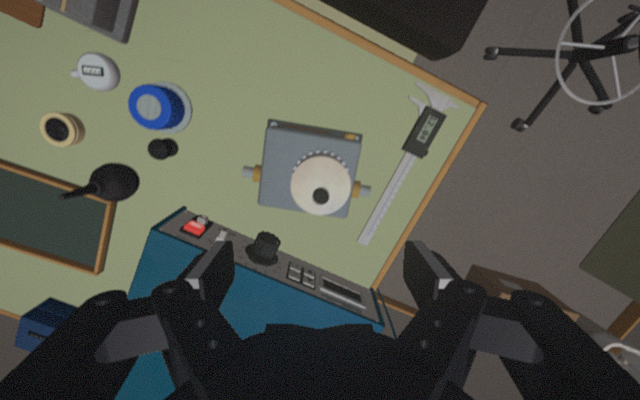

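The wrist view shows the dome with its black knob at (320,196), the oiler beneath it, the controller's edge below, and the plug at (157,106).

```bash
cat >> h.py <<'E'
def blobs(f,mask,box):
    m=np.zeros(mask.shape,np.uint8); a,b,c,d=box; m[b:d,a:c]=mask[b:d,a:c]
    n,l,st,ce=cv2.connectedComponentsWithStats(m); i=1+np.argmax(st[1:,4]); return ce[i],st[i]
def totool(p): 
    T=tool(); return T[:3,:3].T@(np.asarray(p)-T[:3,3])
E
python3 - <<'E'
from h import *
f=dict(np.load("pics/w1.npz")); P=cloud(f); hsv=cv2.cvtColor(f["color"],cv2.COLOR_RGB2HSV); h,s,v=cv2.split(hsv)
c,st=blobs(f,v<80,(300,175,340,215)); print(c,st); p=on_plane(f,*c,.129); print("knob",p, totool(p)*1000)
k=(P[...,2]>.123)&(P[...,2]<.14)&(abs(P[...,0]-.562)<.03)&(abs(P[...,1]-.01)<.03); q=P[k]; print("cloud",len(q),q.mean(0),q.min(0),q.max(0))
c,st=blobs(f,(h>100)&(h<130)&(s>100),(120,75,185,140)); print(c,st)
k=(P[...,2]>.068)&(P[...,2]<.085)&(abs(P[...,0]-.43)<.04)&(abs(P[...,1]+.126)<.04); q=P[k]; print("plug",len(q),q.mean(0),(q.min(0)+q.max(0))/2,np.ptp(q,axis=0))
E
```

```text
[320.46153846 195.52071006] [314 189  14  14 169]
knob [0.56417885 0.00843642 0.129     ] [  0.70381374   3.64757517 124.28564561]
cloud 229 [0.56343073 0.00931499 0.13152183] [0.55676191 0.00197996 0.12609382] [0.57120436 0.01648569 0.13376632]
[157.67923235 106.86840302] [ 128   85   56   45 1459]
plug 1726 [ 0.43327699 -0.12363927  0.07580724] [ 0.43251973 -0.12516497  0.07352085] [0.04563628 0.04386336 0.01098886]
```

Call:
drive_tool:
  targets: [1, -0.003, -0.001, 0.06, 0, 1, -0.003, -0.001, 0.12, 0, 0, -0.003, -0.001, 0.16, 0, 0, -0.003, -0.001, 0.181, 0, 0, -0.003, -0.001, 0.181, 0, -1, -0.003, -0.001, 0.181, 0, -1, -0.003, -0.001, 0.181, 0, -1, -0.003, -0.001, 0.181, 0, -1, -0.003, -0.001, 0.181, 0, -1, -0.003, -0.001, 0.181, 0, -1, -0.003, -0.001, 0.181, 0, -1, -0.003, -0.001, 0.181, 0]

```text
clock: 3.2
ee_pos: [0.5641, 0.009, 0.1458]
ee_rot: [0.001, 0.17, 0.985, 0.0]
wrist_force: [-0.7, 0.6, 5.3]
opening: 0.0111
grip_force: 58.6
```

Call:
drive_tool:
  targets: [-1, 0, 0, -0.03, 0, -1, 0, 0, -0.09, 0, -1, 0, 0, -0.17, 0, -1, -0.01, -0.08, -0.17, 0, -1, -0.03, -0.17, -0.17, 0, -1, -0.04, -0.27, -0.17, 0, -1, -0.055, -0.37, -0.17, 0, -1, -0.07, -0.46, -0.17, 0, -1, -0.08, -0.54, -0.17, 0, -1, -0.09, -0.61, -0.17, 0, -1, -0.098, -0.646, -0.17, 0, -1, -0.098, -0.646, -0.17, 0]

```text
clock: 4.7
ee_pos: [0.4883, -0.3778, 0.2481]
ee_rot: [0.0, 0.171, 0.985, -0.0]
wrist_force: [-0.3, 0.6, -0.6]
opening: 0.0113
grip_force: 58.7
```

```bash
python3 - <<'E'
from h import *
s=bot.sense(); print(s["joint_pos"], s["wrist_force"],s["opening"],s["ee_pos"])
f=grab("wrist"); save(f,"w2"); np.savez("pics/w2",**f)
g=grab("top"); P=cloud(g)
k=(P[...,2]>.08)&(P[...,2]<.12)&(abs(P[...,0]-.56)<.06)&(abs(P[...,1]-.01)<.06); q=P[k]; print("rim",len(q),q.mean(0),(q.min(0)+q.max(0))/2,np.ptp(q,axis=0)); save(g,"t2"); np.savez("pics/t2",**g)
E
```

```text
[ 0.08519387  0.38307607  0.60990693  1.77358356 -0.24728947  1.06097254
  2.00867839] [-0.34779304  0.57685911 -0.64020943] 0.011279066046198374 [ 0.48825792 -0.37782688  0.24808619]
rim 383 [0.56322059 0.00902382 0.08818505] [0.56344342 0.00931351 0.08684743] [0.05961559 0.05859765 0.01359214]
```

View pics/w2.png

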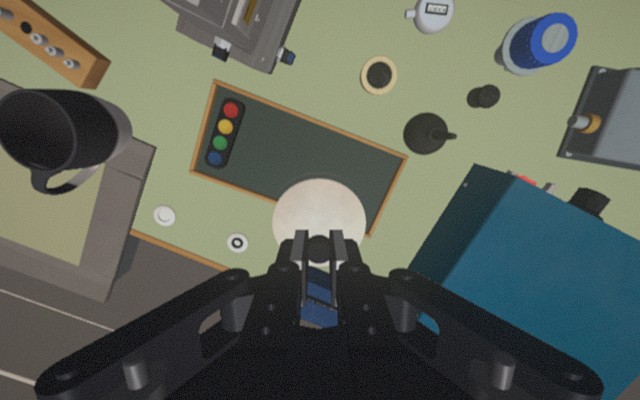

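The dome hangs from the knob in the fingers over the free tray floor, at (320,220). Next I lower it and release.

Call:
drive_tool:
  targets: [-1, 0, 0, 0.07, 0, -1, 0, 0, 0.16, 0, -1, 0, 0, 0.24, 0, -1, 0, 0, 0.29, 0, -1, 0, 0, 0.305, 0, -1, 0, 0, 0.313, 0, -1, 0, 0, 0.313, 0, -1, 0, 0, 0.313, 0]

```text
clock: 5.8
ee_pos: [0.4896, -0.3762, 0.06]
ee_rot: [0.001, 0.17, 0.985, -0.0]
wrist_force: [-0.2, -0.4, -0.5]
opening: 0.0112
grip_force: 58.7
```

Call:
drive_tool:
  targets: [-1, 0, 0, 0.001, 0, -1, 0, 0, 0.002, 0, -1, 0, 0, 0.002, 0, -1, 0, 0, 0.002, 0]

```text
clock: 6.3
ee_pos: [0.4893, -0.3761, 0.0587]
ee_rot: [0.0, 0.17, 0.985, 0.0]
wrist_force: [-3.2, 2.8, 13.6]
opening: 0.0112
grip_force: 60.3
```

Call:
drive_tool:
  targets: [-1, 0, 0, -0.001, 0, -0.6, 0, 0, -0.001, 0, -0.2, 0, 0, -0.001, 0, 0, 0, 0, -0.001, 0, 0, 0, 0, -0.01, 0, 0, 0, 0, -0.05, 0, 0.5, 0, 0, -0.12, 0, 1, 0, 0, -0.2, 0, 1, 0, 0, -0.28, 0, 1, 0, 0, -0.33, 0, 1, 0, 0, -0.33, 0]

```text
clock: 7.68
ee_pos: [0.4898, -0.3766, 0.2584]
ee_rot: [0.002, 0.17, 0.985, -0.0]
wrist_force: [0.1, 0.3, -0.5]
opening: 0.0855
grip_force: 0.0
```

```bash
python3 - <<'E'
from h import *
s=bot.sense(); print(s["joint_pos"].round(3), s["ee_pos"]); print(tool().round(3))
f=grab("wrist"); P=cloud(f); save(f,"w3")
for nm,x,y,z in(("domeknob",.489,-.376,.036),("plug",.4325,-.125,.068)):
    k=(P[...,2]>z)&(P[...,2]<z+.015)&(abs(P[...,0]-x)<.04)&(abs(P[...,1]-y)<.04); q=P[k]; 
    if len(q): print(nm,len(q),q.mean(0),(q.min(0)+q.max(0))/2,np.ptp(q,axis=0))
E
```

```text
[ 0.072  0.374  0.623  1.764 -0.245  1.078  2.007] [ 0.48975805 -0.37662776  0.25842687]
[[-0.942  0.335  0.004  0.49 ]
 [ 0.335  0.942 -0.002 -0.377]
 [-0.004 -0.    -1.     0.258]
 [ 0.     0.     0.     1.   ]]
domeknob 127 [ 0.48921472 -0.37507583  0.04459646] [ 0.48956747 -0.37520543  0.04288123] [0.01452214 0.01434668 0.00873831]
plug 2025 [ 0.4319289  -0.12895771  0.0757513 ] [ 0.43218395 -0.12687449  0.07380096] [0.04447226 0.04475617 0.01147021]
```

The dome stands upright in the tray: knob top z 0.045 = 3 + 42 mm. Next I move to the plug and pre-rotate clockwise so the last joint has room for the turns.

Call:
drive_tool:
  targets: [1, 0.228, 0.36, 0, 1, 1, 0.228, 0.36, 0, 1, 1, 0.228, 0.36, 0, 1, 1, 0.228, 0.36, 0, 1, 1, 0.228, 0.36, 0, 1, 1, 0.228, 0.36, 0, 1, 1, 0.228, 0.36, 0, 1, 1, 0.228, 0.36, 0, 1]

```text
clock: 8.72
ee_pos: [0.4321, -0.1263, 0.2551]
ee_rot: [-0.0, 0.64, 0.769, -0.0]
wrist_force: [-0.0, -0.1, -1.2]
opening: 0.0853
grip_force: 0.0
```

Call:
drive_tool:
  targets: [1, 0, 0, 0, 0.6, 1, 0, 0, 0, 0.6, 1, 0, 0, 0, 0.6, 1, 0, 0, 0, 0.6, 1, 0, 0, 0, 0.6, 1, 0, 0, 0, 0.6]

```text
clock: 9.48
ee_pos: [0.4324, -0.1267, 0.2555]
ee_rot: [-0.0, 0.845, 0.534, -0.0]
wrist_force: [0.2, -0.1, 0.9]
opening: 0.0855
grip_force: 0.0
```

```bash
python3 - <<'E'
from h import *
s=bot.sense(); print(s["joint_pos"].round(3), s["ee_pos"]); print(tool().round(3))
f=grab("wrist"); P=cloud(f); save(f,"w4")
k=(P[...,2]>.068)&(P[...,2]<.083)&(abs(P[...,0]-.4325)<.04)&(abs(P[...,1]+.1265)<.04); q=P[k]; 
p=(q.min(0)+q.max(0))/2; print(len(q),q.mean(0),p,np.ptp(q,axis=0),totool(p)*1000)
E
```

```text
[-0.54   0.033  0.711  2.115 -0.025  1.002 -0.26 ] [ 0.43242716 -0.12670079  0.25550829]
[[ 0.429  0.903 -0.     0.432]
 [ 0.903 -0.429 -0.    -0.127]
 [-0.    -0.    -1.     0.256]
 [ 0.     0.     0.     1.   ]]
1270 [ 0.43295004 -0.12523835  0.07622712] [ 0.4325033  -0.12625986  0.07365695] [0.04457923 0.04476724 0.01078836] [ 4.36866631e-01 -6.77755033e-02  1.81883531e+02]
```

View pics/w4.png

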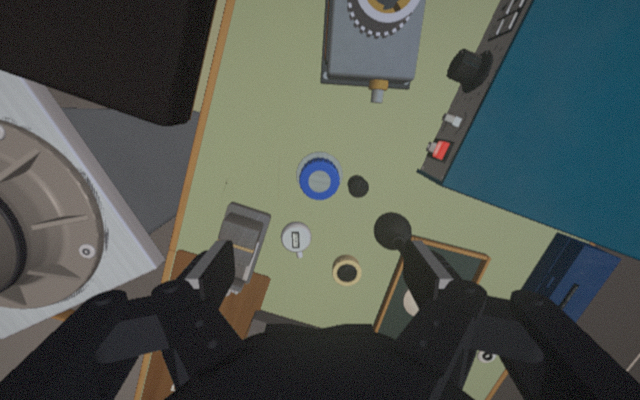

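The plug's knob is at (320,178), centred under the tool, and the path down is clear of the valve at (358,187).

Call:
drive_tool:
  targets: [1, 0.001, 0, 0.08, 0, 1, 0.001, 0, 0.17, 0, 1, 0.001, 0, 0.25, 0, 1, 0.001, 0, 0.3, 0, 1, 0.001, 0, 0.311, 0, 0.4, 0.001, 0, 0.311, 0, 0, 0.001, 0, 0.311, 0, -1, 0.001, 0, 0.311, 0, -1, 0.001, 0, 0.311, 0, -1, 0.001, 0, 0.311, 0, -1, 0.001, 0, 0.311, 0, -1, 0.001, 0, 0.311, 0]

```text
clock: 11.02
ee_pos: [0.4337, -0.126, 0.0705]
ee_rot: [0.0, 0.846, 0.533, 0.001]
wrist_force: [-3.7, 0.6, 16.2]
opening: 0.0417
grip_force: 58.5
```

Call:
drive_tool:
  targets: [-1, 0, 0, -0.03, 0, -1, 0, 0, -0.1, 0, -1, 0, 0, -0.18, 0, -1, 0, 0, -0.235, 0, -1, 0.05, 0.017, -0.235, 0, -1, 0.12, 0.04, -0.235, 0, -1, 0.19, 0.064, -0.235, 0, -1, 0.26, 0.087, -0.235, 0, -1, 0.298, 0.1, -0.235, 0, -1, 0.298, 0.1, -0.235, 0, -1, 0.298, 0.1, -0.235, 0]

```text
clock: 12.4
ee_pos: [0.5636, 0.0087, 0.2098]
ee_rot: [-0.0, 0.846, 0.533, -0.0]
wrist_force: [0.4, 0.4, -1.5]
opening: 0.0421
grip_force: 61.9
```

```bash
python3 - <<'E'
from h import *
s=bot.sense(); print(s["joint_pos"].round(3), s["ee_pos"],s["wrist_force"]); print(tool().round(3))
f=grab("wrist"); P=cloud(f); save(f,"w5")
g=grab("scene"); save(g,"s5"); cv2.imwrite("pics/s5c.png",cv2.resize(g["color"][170:330,150:330,::-1],None,fx=3,fy=3))
def fit(k,P):
    q=P[k]; return len(q),((q.min(0)+q.max(0))/2).round(4),np.ptp(q,axis=0).round(4) 
k=(P[...,2]>.084)&(P[...,2]<.096)&(np.hypot(P[...,0]-.5634,P[...,1]-.0093)<.04); print("rim w",fit(k,P), P[k].mean(0))
Q=cloud(g); k=(Q[...,2]>.084)&(Q[...,2]<.096)&(np.hypot(Q[...,0]-.5634,Q[...,1]-.0093)<.04); print("rim s",fit(k,Q))
t=tool()[:3,3]
for C,n in((P,"w"),(Q,"s")):
  for z0,z1 in((.182,.188),(.145,.17),(.19,.2)):
    k=(C[...,2]>z0)&(C[...,2]<z1)&(np.hypot(C[...,0]-t[0],C[...,1]-t[1])<.034)
    if k.sum()>5: print(n,z0,fit(k,C))
E
```

```text
[-0.672  0.344  0.673  1.932 -0.261  0.953 -0.322] [0.56358592 0.00869272 0.20979188] [ 0.4027437   0.35880036 -1.46514602]
[[ 0.433  0.902 -0.001  0.564]
 [ 0.902 -0.433 -0.     0.009]
 [-0.001 -0.001 -1.     0.21 ]
 [ 0.     0.     0.     1.   ]]
rim w (1462, array([0.5643, 0.0134, 0.0882]), array([0.0592, 0.0511, 0.0084])) [0.56999761 0.02005094 0.08885354]
rim s (543, array([0.5639, 0.0086, 0.0888]), array([0.0625, 0.0619, 0.0095]))
w 0.182 (1336, array([0.5662, 0.0199, 0.185 ]), array([0.0482, 0.0323, 0.006 ]))
w 0.19 (664, array([0.5669, 0.0163, 0.195 ]), array([0.0592, 0.0303, 0.01  ]))
s 0.182 (210, array([0.5591, 0.0076, 0.1849]), array([0.0509, 0.0553, 0.0058]))
s 0.145 (199, array([0.5562, 0.0094, 0.1575]), array([0.0274, 0.026 , 0.0248]))
s 0.19 (119, array([0.553 , 0.0098, 0.195 ]), array([0.044 , 0.0406, 0.0094]))
```

View pics/s5c.png

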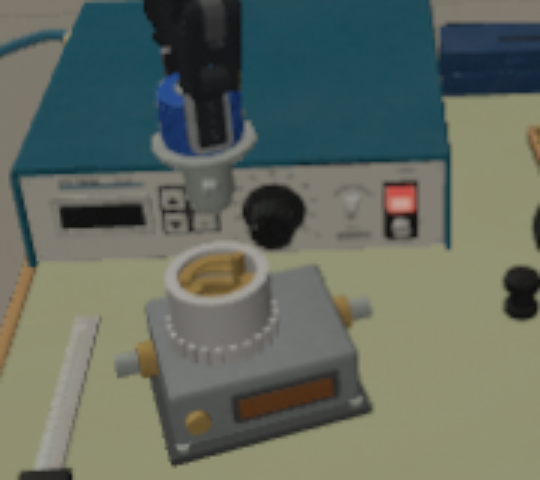

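The scene crop shows the plug hanging upright above the open neck. The gold thread insert is visible and the plug is centred. I'm lowering it into the neck.

Call:
drive_tool:
  targets: [-1, 0, 0.001, 0.05, 0, -1, 0, 0.001, 0.08, 0, -1, 0, 0.001, 0.1, 0, -1, 0, 0.001, 0.11, 0, -1, 0, 0.001, 0.117, 0, -1, 0, 0.001, 0.117, 0, -1, 0, 0.001, 0.117, 0]

```text
clock: 13.38
ee_pos: [0.565, 0.009, 0.1403]
ee_rot: [0.0, 0.846, 0.533, 0.0]
wrist_force: [0.2, 0.4, -1.7]
opening: 0.0424
grip_force: 61.9
```

Call:
drive_tool:
  targets: [-1, 0, 0, 0.003, 0, -1, 0, 0, 0.005, 0, -1, 0, 0, 0.006, 0, -1, 0, 0, 0.006, 0, -1, 0, 0, 0.006, 0]

```text
clock: 14.0
ee_pos: [0.5648, 0.0091, 0.1365]
ee_rot: [-0.0, 0.846, 0.533, 0.0]
wrist_force: [-1.4, -0.0, 3.7]
opening: 0.0422
grip_force: 62.6
```

Contact on the land at TCP z 0.1365, as expected (flange +16 mm). Now I turn backward in steps under light pressure.

Call:
drive_tool:
  targets: [-1, 0, 0, 0.0005, -0.1, -1, 0, 0, 0.0005, -0.2, -1, 0, 0, 0.0005, -0.3, -1, 0, 0, 0.0005, -0.4, -1, 0, 0, 0.0005, -0.5, -1, 0, 0, 0.0005, -0.5]

```text
clock: 14.75
ee_pos: [0.5651, 0.0086, 0.1364]
ee_rot: [0.0, 0.679, 0.734, 0.0]
wrist_force: [-1.0, -1.5, 6.5]
opening: 0.0419
grip_force: 62.6
```

```bash
cat > st.py <<'E'
from h import *
s=bot.sense(); T=tool(); y=T[:3,1]; x=T[:3,0]
print("t",round(s["clock"],2),"pos",s["ee_pos"].round(4),"yaw",np.degrees(np.arctan2(x[1],x[0])).round(2),"F",s["wrist_force"].round(1),"M",s["torque"].round(2),"q7",s["joint_pos"][6].round(3),"op",round(float(s["opening"]),4))
E
python3 st.py
```

```text
t 14.75 pos [0.5651 0.0086 0.1364] yaw 94.45 F [-1.  -1.5  6.5] M [-0.24  0.03  0.06] q7 0.196 op 0.0419
```

Sliding freely under 6.5 N and turning anticlockwise (yaw +30°), so I'll continue.

Call:
drive_tool:
  targets: [-1, 0, 0, 0, -0.12, -1, 0, 0, 0, -0.24, -1, 0, 0, 0, -0.36, -1, 0, 0, 0, -0.48, -1, 0, 0, 0, -0.6, -1, 0, 0, 0, -0.6]

```text
clock: 15.5
ee_pos: [0.5649, 0.0087, 0.1364]
ee_rot: [0.0, 0.419, 0.908, 0.0]
wrist_force: [-1.7, -1.3, 7.8]
opening: 0.0419
grip_force: 62.8
```

```bash
python3 st.py
```

```text
t 15.5 pos [0.5649 0.0087 0.1364] yaw 130.44 F [-1.7 -1.3  7.8] M [-0.27  0.41  0.07] q7 0.74 op 0.0419
```

Call:
drive_tool:
  targets: [-1, 0, 0, 0, -0.12, -1, 0, 0, 0, -0.24, -1, 0, 0, 0, -0.36, -1, 0, 0, 0, -0.48, -1, 0, 0, 0, -0.6, -1, 0, 0, 0, -0.6]

```text
clock: 16.25
ee_pos: [0.5645, 0.009, 0.1358]
ee_rot: [-0.0, 0.119, 0.993, 0.0]
wrist_force: [-2.4, 1.6, -1.1]
opening: 0.0419
grip_force: 62.0
```

```bash
python3 st.py
```

```text
t 16.25 pos [0.5645 0.009  0.1358] yaw 166.32 F [-2.4  1.6 -1.1] M [0.16 0.21 0.01] q7 1.29 op 0.0419
```

The vertical force has vanished, so the lugs are over the gaps. I'm lowering to follow the drop.

Call:
drive_tool:
  targets: [-1, 0, 0, 0.002, 0, -1, 0, 0, 0.003, 0, -1, 0, 0, 0.004, 0, -1, 0, 0, 0.004, 0]

```text
clock: 16.75
ee_pos: [0.5644, 0.0094, 0.1334]
ee_rot: [-0.0, 0.118, 0.993, 0.0]
wrist_force: [-5.0, 2.7, 1.8]
opening: 0.0423
grip_force: 62.4
```

```bash
python3 st.py
```

```text
t 16.75 pos [0.5644 0.0094 0.1334] yaw 166.4 F [-5.   2.7  1.8] M [0.68 1.07 0.13] q7 1.292 op 0.0423
```

Call:
drive_tool:
  targets: [-1, 0.001, 0, 0.003, 0, -1, 0.001, 0, 0.005, 0, -1, 0.001, 0, 0.008, 0, -1, 0.001, 0, 0.01, 0, -1, 0.001, 0, 0.01, 0]

```text
clock: 17.38
ee_pos: [0.5642, 0.009, 0.1275]
ee_rot: [0.0, 0.118, 0.993, -0.0]
wrist_force: [-0.5, -0.6, -1.4]
opening: 0.0421
grip_force: 61.9
```

```bash
python3 st.py
```

```text
t 17.38 pos [0.5642 0.009  0.1275] yaw 166.4 F [-0.5 -0.6 -1.4] M [ 0.01  0.05 -0.01] q7 1.294 op 0.0421
```

Call:
drive_tool:
  targets: [-1, 0, 0, 0.002, 0, -1, 0, 0, 0.003, 0, -1, 0, 0, 0.003, 0, -1, 0, 0, 0.003, 0]

```text
clock: 17.88
ee_pos: [0.5643, 0.0091, 0.126]
ee_rot: [0.0, 0.118, 0.993, 0.0]
wrist_force: [-0.6, -0.4, 3.1]
opening: 0.0422
grip_force: 62.5
```

```bash
python3 st.py
```

```text
t 17.88 pos [0.5643 0.0091 0.126 ] yaw 166.41 F [-0.6 -0.4  3.1] M [-0.09  0.13  0.03] q7 1.294 op 0.0422
```

Dropped in: TCP down 10.4 mm, contact 3 N. Now I screw clockwise, following the thread down at about 2.6 mm/rad.

Call:
drive_tool:
  targets: [-1, 0, 0, 0.0006, 0.1, -1, 0, 0, 0.001, 0.2, -1, 0, 0, 0.0015, 0.3, -1, 0, 0, 0.002, 0.4, -1, 0, 0, 0.0025, 0.5, -1, 0, 0, 0.0025, 0.5]

```text
clock: 18.62
ee_pos: [0.5647, 0.0094, 0.1249]
ee_rot: [0.001, 0.372, 0.928, 0.0]
wrist_force: [-0.2, 0.9, 9.7]
opening: 0.0425
grip_force: 63.1
```

```bash
python3 st.py
```

```text
t 18.62 pos [0.5647 0.0094 0.1249] yaw 136.32 F [-0.2  0.9  9.7] M [ 0.14  0.34 -0.15] q7 0.837 op 0.0425
```

Call:
drive_tool:
  targets: [-1, 0, 0, 0.0001, 0.1, -1, 0, 0, 0.0006, 0.2, -1, 0, 0, 0.001, 0.3, -1, 0, 0, 0.0014, 0.4, -1, 0, 0, 0.0019, 0.5, -1, 0, 0, 0.0019, 0.5]

```text
clock: 19.38
ee_pos: [0.5644, 0.0094, 0.1233]
ee_rot: [0.0, 0.599, 0.801, 0.0]
wrist_force: [0.1, 0.7, 4.0]
opening: 0.0423
grip_force: 62.5
```

```bash
python3 st.py
```

```text
t 19.38 pos [0.5644 0.0094 0.1233] yaw 106.45 F [0.1 0.7 4. ] M [-0.   -0.1  -0.04] q7 0.39 op 0.0423
```

Descent matches the thread pitch (2.7 mm over 1.05 rad). Same again.

Call:
drive_tool:
  targets: [-1, 0, 0, 0.0006, 0.1, -1, 0, 0, 0.001, 0.2, -1, 0, 0, 0.0015, 0.3, -1, 0, 0, 0.002, 0.4, -1, 0, 0, 0.0024, 0.5, -1, 0, 0, 0.0024, 0.5]

```text
clock: 20.12
ee_pos: [0.5641, 0.0092, 0.1217]
ee_rot: [0.0, 0.785, 0.62, -0.0]
wrist_force: [0.3, 0.1, 1.6]
opening: 0.042
grip_force: 62.4
```

```bash
python3 st.py
```

```text
t 20.12 pos [0.5641 0.0092 0.1217] yaw 76.58 F [0.3 0.1 1.6] M [-0.07 -0.02 -0.01] q7 -0.048 op 0.042
```

Call:
drive_tool:
  targets: [-1, 0, 0, 0.0007, 0.1, -1, 0, 0, 0.0012, 0.2, -1, 0, 0, 0.0017, 0.3, -1, 0, 0, 0.0022, 0.4, -1, 0, 0, 0.0027, 0.5, -1, 0, 0, 0.0027, 0.5]

```text
clock: 20.88
ee_pos: [0.5649, 0.0094, 0.1206]
ee_rot: [0.0, 0.918, 0.396, 0.001]
wrist_force: [0.1, 1.6, 8.4]
opening: 0.0419
grip_force: 63.1
```

```bash
python3 st.py
```

```text
t 20.88 pos [0.5649 0.0094 0.1206] yaw 46.6 F [0.1 1.6 8.4] M [-0.01 -0.31 -0.07] q7 -0.478 op 0.0419
```

Call:
drive_tool:
  targets: [-1, 0, 0, 0, 0.06, -1, 0, 0, 0, 0.12, -1, 0, 0, 0, 0.12, -1, 0, 0, 0, 0.12]

```text
clock: 21.38
ee_pos: [0.5652, 0.0094, 0.1206]
ee_rot: [0.0, 0.941, 0.338, 0.001]
wrist_force: [3.8, 0.2, 6.5]
opening: 0.0423
grip_force: 62.7
```

```bash
python3 st.py
```

```text
t 21.38 pos [0.5652 0.0094 0.1206] yaw 39.56 F [3.8 0.2 6.5] M [-0.13 -0.82  0.8 ] q7 -0.578 op 0.0423
```

Seated: z is unchanged with more turning, and the resisting torque rose to 0.8 N m. I'm releasing and rising.

Call:
drive_tool:
  targets: [-0.3, 0, 0, 0, 0.12, 0.4, 0, 0, 0, 0.12, 1, 0, 0, 0, 0.12, 1, 0, 0, 0, 0.12, 1, 0, 0, 0, 0.12, 1, 0, 0, -0.04, 0.12, 1, 0, 0, -0.12, 0.12, 1, 0, 0, -0.2, 0.12, 1, 0, 0, -0.2, 0.12, 1, 0, 0, -0.2, 0.12]

```text
clock: 22.62
ee_pos: [0.5639, 0.0095, 0.2398]
ee_rot: [-0.0, 0.961, 0.276, -0.0]
wrist_force: [0.2, 0.2, 0.3]
opening: 0.0853
grip_force: 0.0
```

```bash
python3 st.py; python3 - <<'E'
from h import *
a=[]
f=grab("wrist"); g=grab("scene")
for n,F in(("w",f),("s",g)):
    P=cloud(F)
    def rep(nm,x,y,r,z0,z1):
        k=(P[...,2]>z0)&(P[...,2]<z1)&(np.hypot(P[...,0]-x,P[...,1]-y)<r); q=P[k]
        if len(q)>5: print(n,nm,len(q),"med",np.median(q,0).round(4),"mid",((q.min(0)+q.max(0))/2).round(4))
    rep("knobtop",.5634,.0093,.015,.11,.15); rep("flange",.5634,.0093,.033,.088,.102); rep("dome",.489,-.376,.01,.03,.06)
A=cv2.resize(g["color"][170:330,150:450,::-1],None,fx=2.6,fy=2.6); cv2.imwrite("pics/s9.png",A)
E
```

```text
t 22.62 pos [0.5639 0.0095 0.2398] yaw 32.06 F [0.2 0.2 0.3] M [-0.02 -0.02 -0.03] q7 -0.814 op 0.0853
w knobtop 913 med [0.5638 0.0095 0.1268] mid [0.5633 0.0093 0.1268]
w flange 886 med [0.5815 0.0182 0.0937] mid [0.5665 0.009  0.095 ]
s knobtop 144 med [0.5627 0.0102 0.1279] mid [0.5633 0.0092 0.1276]
s flange 343 med [0.5459 0.0237 0.0947] mid [0.5603 0.0091 0.095 ]
s dome 33 med [ 0.4887 -0.3718  0.0441] mid [ 0.4895 -0.3747  0.0413]
```

View pics/s9.png

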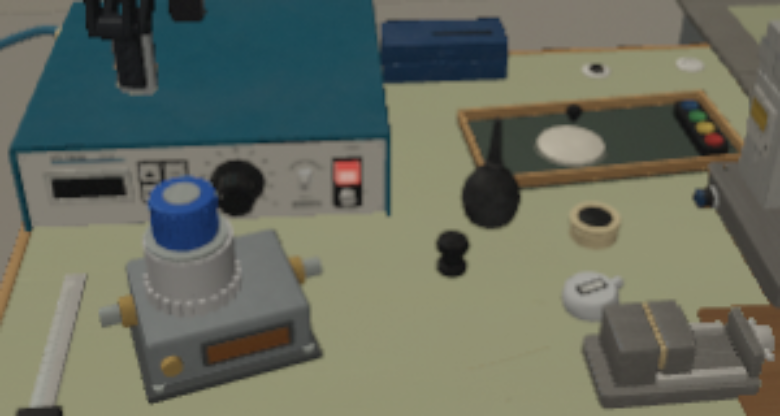

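The scene view shows the plug seated on the neck with its knob at (183,210), the dome standing in the tray at (570,145), and the bystanders undisturbed. Heights fit within the noise (knob top 0.127 against 0.126). I'll do one regrip and a light extra turn to confirm it is fully home.

Call:
drive_tool:
  targets: [1, 0, 0, 0.08, 0, 1, 0, 0, 0.16, 0, 1, 0, 0, 0.195, 0, 1, 0, 0, 0.198, 0, 0.3, 0, 0, 0.198, 0, -1, 0, 0, 0.198, 0, -1, 0, 0, 0.198, 0, -1, 0, 0, 0.198, 0, -1, 0, 0, 0.198, 0, -1, 0, 0, 0.198, 0, -1, 0, 0, 0.198, 0]

```text
clock: 24.1
ee_pos: [0.5648, 0.0094, 0.1228]
ee_rot: [-0.0, 0.961, 0.276, 0.001]
wrist_force: [-4.9, 0.6, 16.3]
opening: 0.0422
grip_force: 58.8
```

```bash
python3 st.py
```

```text
t 24.1 pos [0.5648 0.0094 0.1228] yaw 32.02 F [-4.9  0.6 16.3] M [0.16 0.91 0.03] q7 -0.681 op 0.0422
```

Call:
drive_tool:
  targets: [-1, 0, 0, 0.0005, 0.04, -1, 0, 0, 0.0005, 0.08, -1, 0, 0, 0.0005, 0.08, -1, 0, 0, 0.0005, 0.08]

```text
clock: 24.6
ee_pos: [0.5649, 0.0093, 0.1228]
ee_rot: [-0.0, 0.972, 0.236, 0.001]
wrist_force: [-6.3, 0.5, 22.0]
opening: 0.0423
grip_force: 59.4
```

```bash
python3 st.py
```

```text
t 24.6 pos [0.5649 0.0093 0.1228] yaw 27.29 F [-6.3  0.5 22. ] M [-0.01  1.33  0.86] q7 -0.747 op 0.0423
```

Pressing at 22 N and turning 5° further gives no descent and an immediate 0.9 N m, so it is firmly home. I'm releasing and withdrawing.

Call:
drive_tool:
  targets: [-0.3, 0, 0, 0, 0, 0.4, 0, 0, 0, 0, 1, 0, 0, 0, 0, 1, 0, 0, 0, 0, 1, 0, 0, 0, 0, 1, 0, 0, -0.04, 0, 1, 0, 0, -0.12, 0, 1, 0, 0, -0.2, 0, 1, 0, 0, -0.25, 0, 1, 0, 0, -0.25, 0, 1, 0, 0, -0.25, 0]

```text
clock: 25.98
ee_pos: [0.5638, 0.0094, 0.2704]
ee_rot: [-0.0, 0.972, 0.235, -0.0]
wrist_force: [0.0, -0.2, -0.7]
opening: 0.0854
grip_force: 0.0
```

```bash
python3 st.py; python3 - <<'E'
from h import *
f=grab("wrist"); P=cloud(f)
k=(P[...,2]>.11)&(P[...,2]<.15)&(np.hypot(P[...,0]-.5634,P[...,1]-.0093)<.015); print(np.median(P[k],0),k.sum())
print(bot.job_done())
E
```

```text
t 25.98 pos [0.5638 0.0094 0.2704] yaw 27.23 F [ 0.  -0.2 -0.7] M [-0.02  0.02 -0.03] q7 -0.911 op 0.0854
[0.56372327 0.00965597 0.12683541] 732
the job is handed in; nothing more can be done
None
```

The oiler is closed and the job is handed in at about 26 s: the dome stands upright in the tray, the plug is screwed fully home on the neck's rim, and I saw nothing else moved; no verdict came back.

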